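# Clamp the suitcase handle rails with a loose crank

### The job

Lay every aluminium T-rail on the bed of the screw clamp, rib up, its long edge flush against the fixed steel fence and wholly within the fence's length. Once they all lie so, put the loose crank on the square shaft of the gearbox and wind it clockwise some four turns, by the crank only, until the jaw's sprung pad has given by about 4 mm against the rails (not more than 6). Then take the crank off and stand it back on its rubber mat, leaving the rails clamped and flush and the other things on the bench where they are.

Things in the scene. Friction and masses are not known exactly. Their poses are not given: they have to be found in the camera images.
- fence (a point): Middle of the clamp's fixed steel fence face, level with the bed's top (12 mm above the bench). x points level into the fence, away from the jaw, y along the fence, z up. Face at x = 0, 320 mm long (y -160 to 160), 9 mm tall. The bed reaches from y = -170 to 170, x = -152 to 0 (jaw on its -x part). The clamp is fixed, its place and yaw (up to 0.13 rad) vary.
- shaft_foot (a point): Foot of the upright square steel shaft, on its axis, on the flat top of the dark gearbox (84 x 84 mm, top 45 mm above the bench) at the clamp's -y end: x -65, y -235, z +33 mm in fence's axes, and turned like them. Shaft 14 mm square, 20 mm tall, plus a 10 mm square tip 4 mm tall.
- screw (a joint): Turn of the square shaft (rad). It grows clockwise seen from above and closes the jaw by 10 mm a turn; at 0 the shaft's flats are square to the x and y axes of fence. It starts between -0.7 and 0.7. Stiff (0.12 N m) and stays where it is left.
- jaw (a joint): Travel of the jaw towards the fence (m), driven by the screw: 0.010 m a turn of the shaft. Starts at about 0; the pad's face is then 80 mm from the fence, 36 mm from the edge of a flush rail. Jaw and pad are 310 and 300 mm long bars, 9 mm high on the bed.
- pad (a joint): How far the sprung black rubber pad on the jaw's front has been pressed back (m): 0 free, up to 0.012; spring 1500 N/m. It starts to grow after about 36 mm of jaw travel, when the pad meets the flush rails.
- crank: Loose steel crank, 0.42 kg, stands on its hub. Origin: centre of the hub's underside; z up, x along the arm. Hub 36 mm square, 26 tall; 17 mm square socket open below, 26 deep, flats along x, y. On it a 28 mm square boss, z 26 to 52 mm, to grip. Arm at z 26 to 33, ends at x 72. Fits the shaft four ways, with 10 degrees play; seated, its origin is at shaft_foot.
- grip (a point): Centre of the crank's upright black round handle, which spins freely on its pin: 20 mm across, from z = 34 to 76 mm, at x = 60, z = 55 mm in the crank's axes.
- mat: Black rubber mat, 130 mm square and 4 mm thick, fixed to the bench: the crank's place. Origin at the centre of its underside.
- rail1: Aluminium T-rail, about 0.18 kg: flat base 90 mm long (x), 44 mm wide (y), 12 mm thick; a central rib on top, 70 mm long (x), 12 mm thick (y), from z = 12 to 44 mm, to grip. Origin at the centre of the underside, z up. Two or three are there; flush, the origin is 22 mm from the fence face. Three fit along the fence, end to end.
- rail2: Aluminium T-rail, about 0.18 kg: flat base 90 mm long (x), 44 mm wide (y), 12 mm thick; a central rib on top, 70 mm long (x), 12 mm thick (y), from z = 12 to 44 mm, to grip. Origin at the centre of the underside, z up. Two or three are there; flush, the origin is 22 mm from the fence face. Three fit along the fence, end to end.
- rail3: Aluminium T-rail, about 0.18 kg: flat base 90 mm long (x), 44 mm wide (y), 12 mm thick; a central rib on top, 70 mm long (x), 12 mm thick (y), from z = 12 to 44 mm, to grip. Origin at the centre of the underside, z up. Two or three are there; flush, the origin is 22 mm from the fence face. Three fit along the fence, end to end.
- driver: Not part of the job, leave in place: screwdriver about 0.2 m long lying on the bench.
- rivet_cup: Not part of the job, leave in place: grey plastic cup, 64 mm across, 50 mm tall.
- spray: Not part of the job, leave in place: white can, 60 mm across, 160 mm tall.
- caster: Not part of the job, leave in place: black suitcase wheel lying flat, 56 mm across, 26 mm tall.
- caster2: Not part of the job, leave in place: a second black suitcase wheel like it.
- tape: Not part of the job, leave in place: flat round tin, 80 mm across, 22 mm tall.
- wrench: Not part of the job, leave in place: steel wrench lying on the bench.
Not all that is in view belongs to the job. What is shaped like the crank but yellow is not meant.

How it is judged:
By the outcome, as a careful person would: the job done as asked, in the order asked, and still so for the second after the job is handed in, with the robot touching nothing.
Of rail1, rail2, rail3 only 2 to 3 are there at a start; the rules pass over those that are not, and their reading is None.
At some moment in a run one of rail1, rail2, rail3 may be knocked a few centimetres aside while the robot is not near it.
Once in a run the grip may slacken for a moment while it holds something.
It also fails if it takes over 208 s, if anything falls off the work surface, if the arm or the gripper's body presses on something with over 40 N, if the wrist force passes 120 N, or if a joint passes its speed limit or range.

### The arm

A 6-joint arm with a two-finger parallel gripper is mounted at the origin on the work surface. World frame = base frame: x ahead of the robot, y to its left, z up, the work surface at z = 0. Lengths are in m, angles in degrees, forces in N, time in s.
With the tool pointing down it reaches from about 0.325 to 0.85 m from the base axis. Payload 15.5 kg.
Tool frame: the origin (TCP) lies midway between the tips of the shut fingers; the grasp point (between the pads) lies 19 mm behind it; y points along the fingers, x is the direction in which the jaws open and shut, and the axes are right-handed (so a half turn about y gives the same grasp; the last joint's range is limited). The gripper opens to 91 mm and grips with 3 to 60 N. Pads are 32 mm wide; open, the fingers measure 118 mm over their backs; the gripper's body (76 mm by 178 mm) begins 60 mm behind the grasp point.
Start: joints at [65.46, 28.281, 77.091, -0, 74.628, -5.472], TCP at [0.204, 0.591, 0.214] pointing down, gripper open.
Joint ranges: [-166.48, 166.48], [-47.26, 123.95], [12.59, 153.08], [-70.14, 250.14], [6.76, 159.57], [-176.63, 176.63]. Speed limits (degrees/s): [108.29, 108.29, 147.25, 172.46, 172.46, 172.46].

### API

Orientations are given as a 3x3 rotation matrix whose columns are the frame's x, y, z axes.
In Python, from bench import ctrl gives the robot as it stands. The module is installed in compiled form; this text tells all that it offers. Calls block until the motion is done:
- ctrl.goto(position, orientation): joint-space move of the TCP to a pose.
- ctrl.move_l(position, vel=0.15, ori=None, contact_N=None): straight line of the TCP; ori=None keeps the orientation; vel is the mean speed in m/s. With contact_N (N) it stops when the force on the tool has changed by that much, and returns True; else False.
- ctrl.movej(angles): joint-space move.
- ctrl.command_gripper(opening): opening from 0.0 (shut) to 1.0 (fully open); the grip force is fixed at half the most; returns when the fingers have stopped.
- ctrl.sleep(seconds).
- ctrl.ik(position, orientation): joint angles nearest the present ones, or None.
- ctrl.read_camera(name): name is "scene" or "top" or "wrist"; returns the picture (420x560x3 uint8, blue, green, red); there is no depth.
- ctrl.camera_params(name): a dict with "fx", "fy", "cx", "cy" (pixels), "D" ([k1, k2, p1, p2, k3] as OpenCV has them; the pictures are not rectified), "pose" (4x4, takes a point from camera to world coordinates); the wrist camera has in their place "T_tool_cam" (4x4, takes a point from camera to tool coordinates, whose origin is the TCP and whose axes are the tool frame's). Camera axes: x right, y up, looking along -z (the intrinsics and any distortion apply to the point x, -y, -z); pixel columns grow to the right and rows downward; lengths in m; the calibration is good to about 2 mm. A picture is of the moment at which its call begins: read the wrist's pose just before it. camera_params takes no time and is no camera call.
A pose or a line that the arm cannot do raises ctrl.MotionError and nothing moves.
- ctrl.sign_off(): hands the job in, once; it reports no verdict.
Readings, each from a call of its own:
- ctrl.current_t(): time.
- ctrl.current_q(): joint angles.
- ctrl.current_dq(): joint speeds.
- ctrl.current_effort(): joint torques, N m.
- ctrl.current_tool_pos(): TCP position.
- ctrl.current_eef_rot(): TCP orientation.
- ctrl.current_contact_force(): force on the tool from outside, world axes, zero at the start.
- ctrl.current_wrist_torque(): the same for the moment, N m.
- ctrl.current_grip_width(): opening from 0.0 (shut) to 1.0 (fully open).
Only numpy, scipy, OpenCV 4.12 (cv2) and the standard library are available. Lean on these libraries where they do the work, as an engineer would, in place of code of your own. Each camera call takes 0.05 s, during which the arm holds its last target. There are 200 camera calls.

## Working session

There is one attempt and no reset: what is moved stays moved. The work goes in short steps, each a Python script; the robot and the scene stay as the last script left them, time stands still between calls to the robot, and variables do not carry over. Pictures are saved under pics/ and viewed, about 12 in all and at most 16, crops included, and the job is handed in when it is done.

```bash
mkdir -p pics; ls; python3 - <<'E'
from bench import ctrl
import cv2,numpy as np
a=ctrl.read_camera("scene");b=ctrl.read_camera("top")
cv2.imwrite("pics/s0.png",a);cv2.imwrite("pics/t0.png",b)
np.set_printoptions(precision=4,suppress=True)
for n in("scene","top","wrist"):print(n,ctrl.camera_params(n))
print(ctrl.current_t(),ctrl.current_eef_rot())
E
```

```text
pics
scene {'fx': 423.51277377018454, 'fy': 423.51277377018454, 'cx': 282.12450315712437, 'cy': 216.8914055683973, 'D': array([-0.0457,  0.    ,  0.    ,  0.    ,  0.    ]), 'pose': array([[ 0.1984, -0.6859,  0.7001,  1.369 ],
       [ 0.9799,  0.1527, -0.1282, -0.1887],
       [-0.019 ,  0.7115,  0.7025,  0.8815],
       [ 0.    ,  0.    ,  0.    ,  1.    ]])}
top {'fx': 422.6701944377546, 'fy': 422.6701944377546, 'cx': 272.6946338440121, 'cy': 206.3007504706245, 'D': array([-0.0241,  0.    ,  0.    ,  0.    ,  0.    ]), 'pose': array([[-0.0165,  0.9808, -0.1943,  0.3269],
       [-0.9999, -0.0158,  0.0048, -0.0415],
       [ 0.0016,  0.1944,  0.9809,  1.1834],
       [ 0.    ,  0.    ,  0.    ,  1.    ]])}
wrist {'fx': 296.26717351025496, 'fy': 296.26717351025496, 'cx': 283.03395089123933, 'cy': 205.80404611530523, 'D': array([0.0166, 0.    , 0.    , 0.    , 0.    ]), 'T_tool_cam': array([[ 1.    , -0.0008,  0.0005,  0.0001],
       [ 0.0007,  0.2544, -0.9671, -0.1703],
       [ 0.0006,  0.9671,  0.2544,  0.0733],
       [ 0.    ,  0.    ,  0.    ,  1.    ]])}
0.1 [[ 0.3267 -0.0005 -0.9451]
 [ 0.9451 -0.0011  0.3267]
 [-0.0011 -1.      0.0001]]
```

View pics/s0.png

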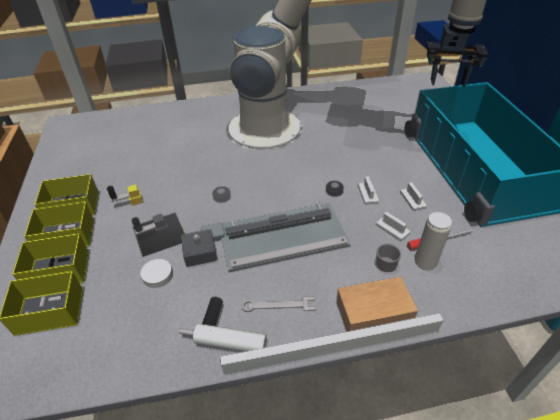

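View pics/t0.png

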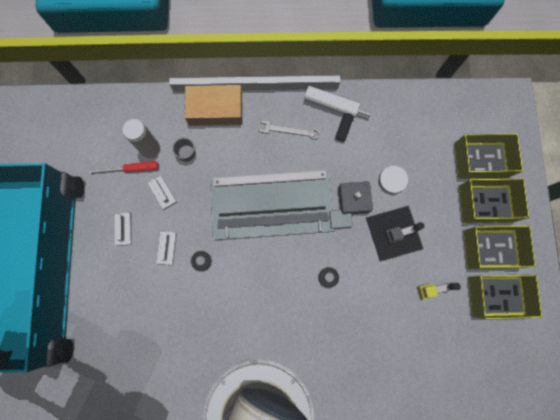

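```bash
cat > h.py <<'E'
from bench import ctrl
import cv2,numpy as np
np.set_printoptions(precision=4,suppress=True)
def R(a):
    a=np.radians(a);c,s=np.cos(a),np.sin(a)
    return np.array([[c,0,-s],[s,0,c],[0,-1,0]],float)
def shot(name,fn=None):
    p=ctrl.camera_params(name)
    if name=="wrist":
        T=np.eye(4);T[:3,:3]=ctrl.current_eef_rot();T[:3,3]=ctrl.current_tool_pos();T=T@p["T_tool_cam"]
    else:T=p["pose"]
    im=ctrl.read_camera(name)
    if fn:cv2.imwrite(fn,im)
    return im,dict(p,T=T)
def KD(p):return np.array([[p["fx"],0,p["cx"]],[0,p["fy"],p["cy"]],[0,0,1]]),np.array(p["D"])
def ray(px,p,z):
    K,D=KD(p)
    n=cv2.undistortPoints(np.array(px,float).reshape(-1,1,2),K,D).reshape(-1,2)
    d=np.c_[n[:,0],-n[:,1],-np.ones(len(n))]@p["T"][:3,:3].T
    o=p["T"][:3,3];return (o+d*((z-o[2])/d[:,2])[:,None])[:,:2]
def proj(X,p):
    K,D=KD(p);X=np.array(X,float).reshape(-1,3)
    c=(X-p["T"][:3,3])@p["T"][:3,:3]
    return cv2.projectPoints(c*[1,-1,-1],np.zeros(3),np.zeros(3),K,D)[0].reshape(-1,2)
def blobs(mask,p,z,amin,amax):
    """world min-area rects of mask blobs on plane z: (centre, long, short, angle of long side, pixel area)"""
    out=[]
    for c in cv2.findContours(mask.astype(np.uint8),cv2.RETR_EXTERNAL,cv2.CHAIN_APPROX_NONE)[0]:
        a=cv2.contourArea(c)
        if amin<a<amax:
            w=ray(c,p,z)*1000
            (cx,cy),(W,H),t=cv2.minAreaRect(w.astype(np.float32))
            if W<H:W,H,t=H,W,t+90
            out.append((cx/1000,cy/1000,W,H,(t+90)%180-90,a,c.reshape(-1,2).mean(0)))
    return out
def go(x,y,z,a):ctrl.goto([x,y,z],R(a))
E
python3 - <<'E'
from h import *
im=cv2.imread("pics/t0.png");p=ctrl.camera_params("top");p["T"]=p["pose"]
m=(im.min(2)>165)
m[:170,:]&=True
for b in blobs(m,p,0.012,60,3000):print(np.array(b[:6]),b[6])
for n,px,z in[("gear",(356,197),.045),("tip",(357,195),.069),("crank",(396,234),.056),("mat",(396,234),.004),("fenceL",(215,185),.021),("fenceR",(326,178),.021),("cast",(201,261),.026),("cast2",(329,277),.026),("tin",(394,180),.022),("cup",(184,150),.05)]:print(n,ray([px],p,z))
cv2.imwrite("pics/t0c.png",cv2.resize(im[140:300,90:450],(800,356),interpolation=cv2.INTER_CUBIC))
E
```

```text
[   0.066    -0.0061  274.4832  133.6091   89.0722 1746.    ] [260.1184 391.2829]
[  0.4485   0.2524  87.1124  42.6909  -5.8051 436.5   ] [165.3371 247.573 ]
[  0.5035   0.3763  86.7318  39.4424   3.1614 226.    ] [121.6824 228.9595]
[  0.6078   0.271   89.8799  41.9982  30.7571 296.5   ] [161.744 191.792]
[  0.6438  -0.0398 319.6718  20.5043 -86.8355 603.    ] [269.4756 177.1789]
[  0.635   -0.3967  75.8172  74.1405  89.1081 527.5   ] [394.16 178.32]
[  0.7947  -0.0884 134.3274  31.7378  84.8857 136.5   ] [282.8037 128.4019]
[  0.7993   0.3614  59.9503  56.1453   2.6592 288.    ] [132.4821 128.3393]
[  0.8803  -0.2293 161.8066  34.4942  69.2322 499.5   ] [332.687   99.5043]
[  0.9491   0.0011 509.7431  18.2935 -89.9554 725.5   ] [254.2551  79.5623]
gear [[ 0.5749 -0.2774]]
tip [[ 0.5752 -0.2755]]
crank [[ 0.469  -0.3775]]
mat [[ 0.4755 -0.393 ]]
fenceL [[0.6214 0.1153]]
fenceR [[ 0.6368 -0.2   ]]
cast [[0.4075 0.1507]]
cast2 [[ 0.3588 -0.1962]]
tin [[ 0.6277 -0.3933]]
cup [[0.7168 0.1996]]
```

View pics/t0c.png

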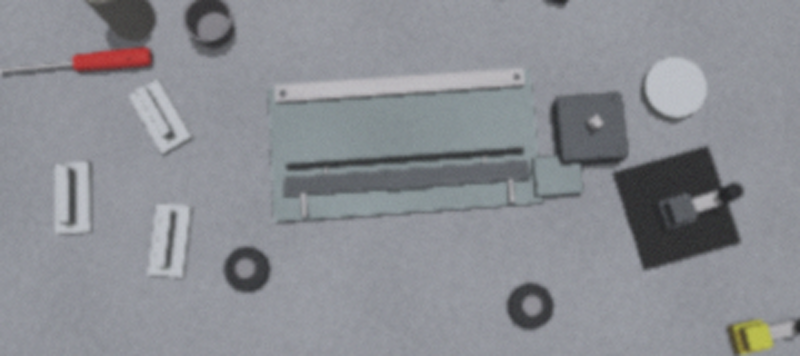

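```bash
python3 - <<'E'
from h import *
go(0.58,-0.05,0.22,3)
im,p=shot("wrist","pics/w1.png")
print(ctrl.current_tool_pos(),ctrl.current_t(),ctrl.current_q())
import pickle;pickle.dump(p,open("w1.pkl","wb"))
E
```

```text
[ 0.5801 -0.0493  0.22  ] 2.775 [-10.7371  24.4803  82.8586   0.0058  72.664  -13.8017]
```

View pics/w1.png

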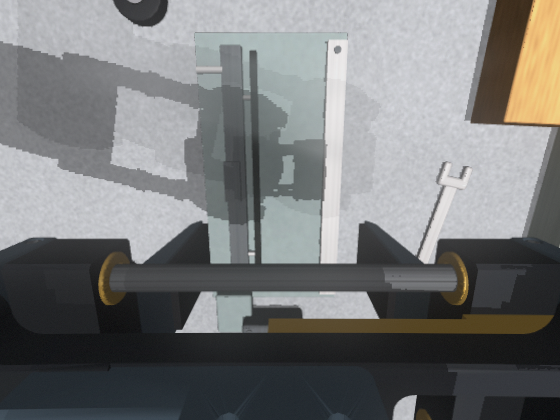

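```bash
python3 - <<'E'
from h import *
import pickle
p=pickle.load(open("w1.pkl","rb"));im=cv2.imread("pics/w1.png").astype(int)
sat=im.max(2)-im.min(2)
L=[];
g=im[:,:,2].astype(float)
for r in range(45,255,3):
    row=cv2.GaussianBlur(g[r:r+1],(1,1),0)[0]; d=np.diff(row[305:340]); k=d.argmax()
    if d[k]>12:L.append((305+k+1,r+0.5))   # boundary: first fence pixel's left edge ~ k+0.5
L=np.array(L);w=ray(L-[.5,0.5],p,.012)
A=np.polyfit(w[:,1],w[:,0],1)
for _ in range(4):
    res=w[:,0]-np.polyval(A,w[:,1]);k=abs(res)<.0025;A=np.polyfit(w[k,1],w[k,0],1)
print("yaw",-np.degrees(np.arctan(A[0])),"x at y=-.05",np.polyval(A,-.05),k.sum(),len(k),res.std()*1e3)
# fence ends: bright col profile
for r in (38,41):pass
col=g[:,336-4:336+4].mean(1);print(np.round(col[30:48]))
print(ray([(337,40),(195,32),(347,40)],p,.021))
t=cv2.imread("pics/t0.png");q=ctrl.camera_params("top");q["T"]=q["pose"]
for b in blobs(t.min(2)>165,q,.021,550,700):print(np.array(b[:6]))
E
```

```text
yaw 3.1483207452111035 x at y=-.05 0.6302826244824554 67 70 1.0394121360488215
[193. 193. 169. 174. 178. 177. 177. 177. 178. 199. 225. 232. 232. 232.
 232. 217. 186. 166.]
[[0.6296 0.1202]
 [0.4714 0.1195]
 [0.6408 0.1208]]
[  0.6414  -0.0398 317.2157  20.3467 -86.8355 603.    ]
```

```bash
cat >> h.py <<'E'
YAW=3.15;F=np.array([.6303,-.0396])
def fw(x,y,o=F):
    c,s=np.cos(np.radians(YAW)),np.sin(np.radians(YAW));return o+np.array([c*x-s*y,s*x+c*y])
def wf(P):
    c,s=np.cos(np.radians(YAW)),np.sin(np.radians(YAW));return (np.asarray(P)-F)@np.array([[c,-s],[s,c]])
def st(m=""):print(m,"t%.1f"%ctrl.current_t(),"w%.1fmm"%(ctrl.current_grip_width()*91),"F",ctrl.current_contact_force(),"p",ctrl.current_tool_pos(),flush=True)
def pick_rail(x,y,a,z0=0.016):
    ctrl.command_gripper(.55);go(x,y,.12,a)
    ctrl.move_l([x,y,z0],.12);ctrl.command_gripper(0.0);st("grip")
    ctrl.move_l([x,y,z0+.08],.2);st("lift")
def place_rail(yf,a=YAW):
    P=fw(-.029,yf);go(*P,.085,a);st("over")
    ctrl.move_l([*P,.033],.15)
    c=ctrl.move_l([*P,.024],.02,contact_N=5);st("down %s"%c)
    z=ctrl.current_tool_pos()[2];z=max(z,.0275)
    Q=fw(-.012,yf);c=ctrl.move_l([*Q,z],.025,contact_N=9);st("push %s"%c)
    print("fence-frame grip",wf(ctrl.current_tool_pos()[:2]))
    ctrl.command_gripper(.35)
    q=ctrl.current_tool_pos();ctrl.move_l([q[0],q[1],.12],.25)
E
python3 - <<'E'
from h import *
pick_rail(.4485,.2524,84.2);place_rail(-.1)
E
```

```text
grip t6.5 w12.1mm F [-0.2042 -0.1679  3.216 ] p [0.4485 0.2524 0.0161]
lift t7.1 w11.8mm F [-0.5883  0.6245 -2.5258] p [0.4483 0.2523 0.0955]
over t8.7 w11.9mm F [ 1.0405  0.5655 -1.2719] p [ 0.6067 -0.1398  0.0848]
down True t9.5 w11.6mm F [ 1.635  -0.8435  3.7099] p [ 0.6076 -0.1412  0.0277]
push True t9.7 w11.9mm F [-1.0204  0.7118  6.6656] p [ 0.6075 -0.1412  0.0277]
fence-frame grip [-0.0283 -0.1002]
```

```bash
python3 - <<'E'
s=open("h.py").read()
s=s.replace("""    z=ctrl.current_tool_pos()[2];z=max(z,.0275)
    Q=fw(-.012,yf);c=ctrl.move_l([*Q,z],.025,contact_N=9);st("push %s"%c)
""","""    push(yf)
""").replace("def place_rail","""def push(yf):
    P=wf(ctrl.current_tool_pos()[:2]);z=ctrl.current_tool_pos()[2]+.0012
    ctrl.move_l([*fw(*P),z],.01);ctrl.sleep(.2);st("pre")
    c=ctrl.move_l([*fw(-.014,yf),z],.02,contact_N=12);st("push %s"%c)
    print("ff",wf(ctrl.current_tool_pos()[:2]),ctrl.current_wrist_torque())
def place_rail""")
open("h.py","w").write(s)
E
python3 - <<'E'
from h import *
P=ctrl.current_tool_pos()
ctrl.move_l([P[0],P[1],.028],.15);ctrl.command_gripper(0);st();push(-.1)
ctrl.command_gripper(.35);q=ctrl.current_tool_pos();ctrl.move_l([q[0],q[1],.12],.25);st()
E
```

```text
t12.0 w11.5mm F [ 0.0517 -0.1889  3.9133] p [ 0.6075 -0.1411  0.0284]
pre t12.5 w12.0mm F [-0.3484 -0.1428 -2.4292] p [ 0.6074 -0.1411  0.0295]
push True t12.9 w11.7mm F [-0.6958  0.2036 -2.0821] p [ 0.613  -0.1405  0.0291]
ff [-0.0228 -0.0998] [-0.0573  0.0589 -0.0033]
 t14.0 w31.8mm F [-0.5852 -0.4551  0.0053] p [ 0.6128 -0.1406  0.1207]
```

```bash
python3 - <<'E'
from h import *
pick_rail(.6078,.271,120.8);place_rail(0)
pick_rail(.5035,.3763,93.2);place_rail(.1)
P=fw(-.04,-.13)
go(*P,.22,3.15)
import pickle
im,p=shot("wrist","pics/w2.png");pickle.dump(p,open("w2.pkl","wb"));shot("top","pics/t2.png");st()
E
```

```text
grip t17.8 w11.8mm F [-0.522  -0.7391  2.6883] p [0.6079 0.271  0.0161]
lift t18.3 w12.2mm F [ 0.1265 -0.2583 -1.4528] p [0.6073 0.2708 0.0952]
over t19.8 w11.7mm F [ 0.8712 -0.3197 -2.5871] p [ 0.6012 -0.0406  0.0845]
down True t20.6 w11.9mm F [0.8552 0.049  4.1481] p [ 0.602  -0.0413  0.0276]
pre t21.2 w11.7mm F [-0.425  -0.5622 -1.8505] p [ 0.602  -0.0412  0.0287]
push True t21.6 w11.9mm F [ 0.313  -0.0352 -1.0324] p [ 0.6076 -0.0407  0.0283]
ff [-0.0228  0.0001] [-0.0697  0.0452  0.0218]
fence-frame grip [-0.0228  0.0001]
grip t26.4 w11.9mm F [-0.254  -0.5135  1.5909] p [0.5035 0.3764 0.0161]
lift t26.9 w11.7mm F [-0.8341  0.1498 -2.0115] p [0.5031 0.3761 0.0953]
over t28.2 w11.6mm F [ 0.0529  0.3881 -0.8313] p [0.5955 0.0595 0.0845]
down True t29.1 w11.8mm F [ 0.0158 -0.3665  1.5913] p [0.5965 0.0587 0.0276]
pre t29.6 w11.6mm F [ 0.2369 -1.1511 -1.2386] p [0.5964 0.0587 0.0288]
push True t30.0 w11.6mm F [ 0.9019  0.4329 -2.5979] p [0.6021 0.059  0.0284]
ff [-0.0227  0.1   ] [-0.0874 -0.0013 -0.056 ]
fence-frame grip [-0.0227  0.1   ]
 t32.1 w31.9mm F [-0.3619  0.4607 -0.022 ] p [ 0.5974 -0.1699  0.219 ]
```

View pics/w2.png

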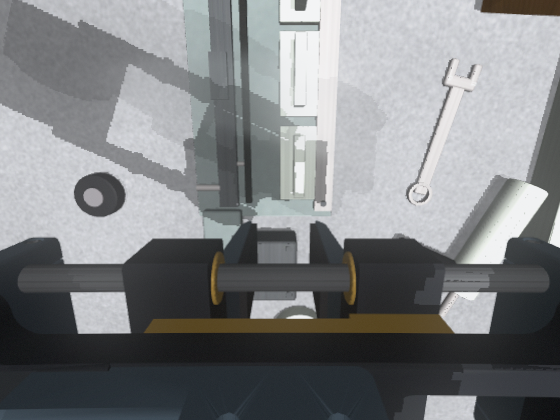

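```bash
python3 - <<'E'
import cv2
im=cv2.imread("pics/w2.png")
cv2.imwrite("pics/w2c.png",cv2.resize(im[0:215,260:345],None,fx=6,fy=2.75,interpolation=cv2.INTER_NEAREST))
E
```

```text
(no output)
```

View pics/w2c.png

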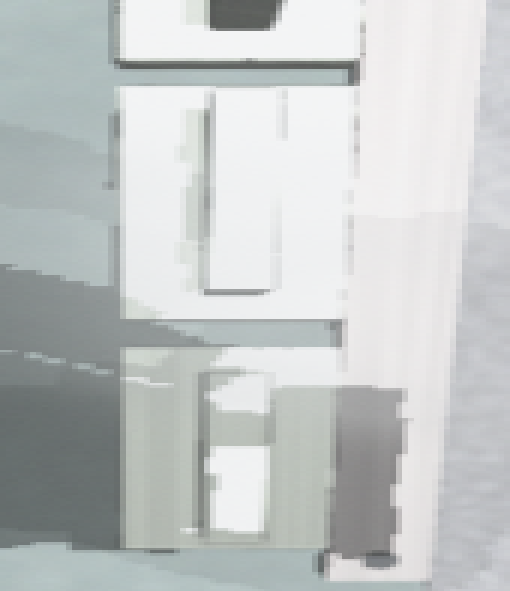

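```bash
python3 - <<'E'
from h import *
import pickle
for n,(x,y),z in(("sh",(.578,-.278),.069),("cr",(.470,-.385),.056)):
    go(x+.005,y-.10,z+.10,3.15);ctrl.sleep(.2)
    im,p=shot("wrist",f"pics/v_{n}.png");pickle.dump(p,open(f"v_{n}.pkl","wb"))
st()
a=cv2.imread("pics/v_sh.png")[60:300,130:430];b=cv2.imread("pics/v_cr.png")[60:300,130:430]
cv2.imwrite("pics/vv.png",cv2.resize(np.hstack([a,b]),None,fx=1.33,fy=1.33,interpolation=cv2.INTER_CUBIC))
E
```

```text
t34.2 w31.9mm F [ 0.6244 -0.3016 -0.414 ] p [ 0.4758 -0.4843  0.1561]
```

View pics/vv.png

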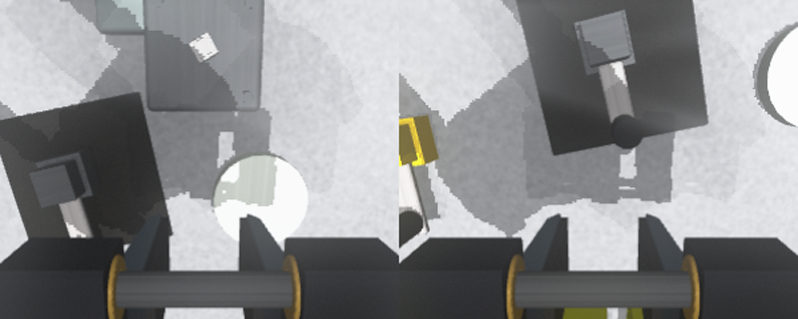

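```bash
python3 - <<'E'
import cv2,numpy as np
a=cv2.imread("pics/v_sh.png")[70:120,255:310];b=cv2.imread("pics/v_cr.png")[50:175,250:330]
f=lambda i,k:cv2.resize(i,None,fx=k,fy=k,interpolation=cv2.INTER_NEAREST)
A=f(a,7);B=f(b,4);H=max(A.shape[0],B.shape[0]);pad=lambda x:cv2.copyMakeBorder(x,0,H-x.shape[0],0,5,0)
cv2.imwrite("pics/vz.png",np.hstack([pad(A),pad(B)]))
E
```

```text
(no output)
```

View pics/vz.png

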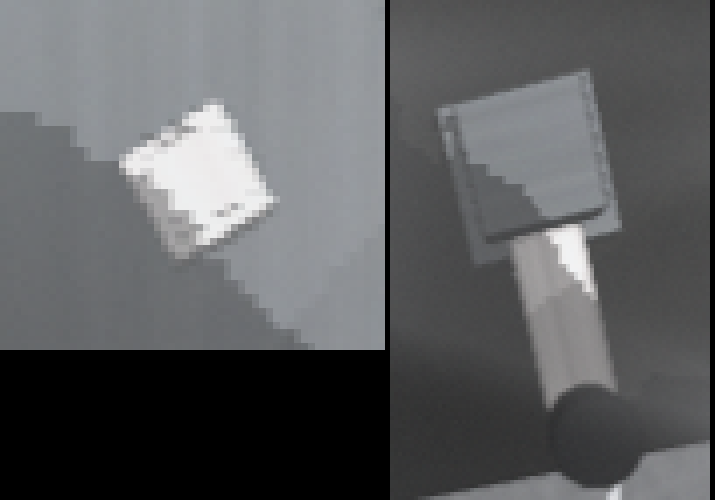

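```bash
python3 - <<'E'
from h import *
import pickle
ps=pickle.load(open("v_sh.pkl","rb"));pc=pickle.load(open("v_cr.pkl","rb"))
S=ray([(281.8,94.7)],ps,.065)[0];C=ray([(284.75,90.75)],pc,.056)[0]
H=ray([((598-390)/4-.5+250,435/4-.5+50)],pc,.080)[0]
d=H-C;ang=np.degrees(np.arctan2(d[1],d[0]))
print("S",S,"pred",fw(-.065,-.235),"C",C,"H",H,"arm",np.linalg.norm(d),ang)
ca=-72.6
ctrl.command_gripper(.5)
go(*C,.12,ca);ctrl.move_l([*C,.042],.12);ctrl.command_gripper(0);st("sq1")
ctrl.command_gripper(.5);ctrl.move_l([*C,.10],.2)
go(*C,.10,ca+90);ctrl.move_l([*C,.036],.12);ctrl.command_gripper(0);st("sq2")
E
```

```text
S [ 0.5754 -0.277 ] pred [ 0.5783 -0.2778] C [ 0.47   -0.3818] H [ 0.4869 -0.4357] arm 0.05646111674673228 -72.60398819791031
sq1 t37.1 w28.0mm F [-0.3387  1.4776  7.0287] p [ 0.4702 -0.3819  0.0426]
sq2 t40.6 w27.6mm F [1.9652 0.034  7.5721] p [ 0.4705 -0.3821  0.0367]
```

```bash
python3 - <<'E'
from h import *
import pickle
P=ctrl.current_tool_pos();ctrl.command_gripper(.5);ctrl.move_l([P[0],P[1],.12],.2)
x,y=P[:2];go(x+.005,y-.10,.056+.10,3.15);ctrl.sleep(.2)
im,p=shot("wrist","pics/v_c2.png");pickle.dump(p,open("v_c2.pkl","wb"))
print(P,proj([[x,y,.056]],p));st()
a=cv2.imread("pics/v_sh.png")[70:120,255:310];b=im[60:125,250:325]
f=lambda i,k:cv2.resize(i,None,fx=k,fy=k,interpolation=cv2.INTER_CUBIC)
cv2.imwrite("pics/vz2.png",f(b,8))
E
```

```text
[ 0.4705 -0.3821  0.0367] [[285.888   95.6615]]
 t42.4 w45.7mm F [ 0.071  -0.0734 -0.3957] p [ 0.4755 -0.481   0.1554]
```

View pics/vz2.png

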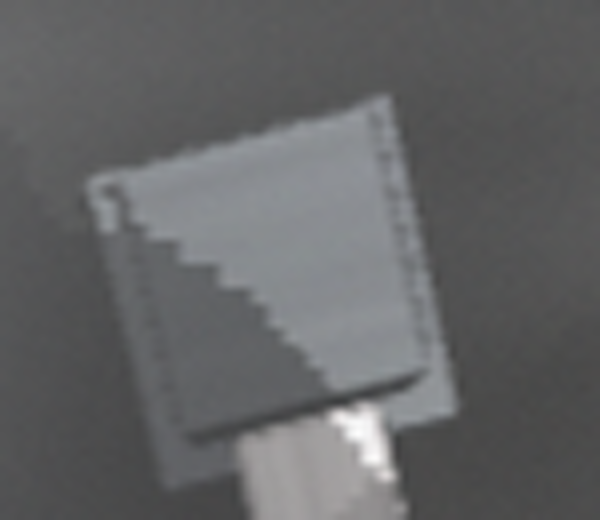

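```bash
cat >> h.py <<'E'
C=np.array([.4705,-.3821]);S=np.array([.5777,-.2778])
E
python3 - <<'E'
from h import *
go(*C,.12,17.4);ctrl.move_l([*C,.036],.15);ctrl.command_gripper(0);st("grip")
ctrl.move_l([*C,.14],.2);st("lift")
go(*S,.13,31.6);st("over");print(ctrl.current_wrist_torque())
ctrl.move_l([*S,.106],.1);ctrl.sleep(.2);st("pre")
c=ctrl.move_l([*S,.0765],.03,contact_N=7);st(c);print(ctrl.current_wrist_torque())
E
```

```text
grip t44.0 w27.4mm F [-2.1834  0.1465  7.1465] p [ 0.4709 -0.3825  0.0368]
lift t44.7 w27.7mm F [-0.5576 -0.1477 -4.1728] p [ 0.47   -0.3816  0.139 ]
over t45.4 w28.1mm F [-0.5151 -0.7283 -2.9518] p [ 0.5774 -0.2768  0.1285]
[-0.0748  0.0478 -0.044 ]
pre t46.0 w27.5mm F [-0.1008  0.0092 -3.2641] p [ 0.5779 -0.2782  0.1066]
True t46.8 w28.2mm F [-1.0524  0.2715  6.2504] p [ 0.578  -0.2782  0.0778]
[-0.0487  0.1367  0.048 ]
```

```bash
python3 - <<'E'
from h import *
ctrl.command_gripper(.5);P=ctrl.current_tool_pos();ctrl.move_l([P[0],P[1],.17],.2)
im,p=shot("top","pics/t3.png");t=cv2.imread("pics/t2.png");st()
cv2.imwrite("pics/t3c.png",cv2.resize(np.vstack([t[160:250,200:430],im[160:250,200:430]]),None,fx=3.3,fy=3.3,interpolation=cv2.INTER_CUBIC))
E
```

```text
t48.0 w45.5mm F [-0.2156  0.0615 -0.2569] p [ 0.5772 -0.2778  0.1689]
```

View pics/t3c.png

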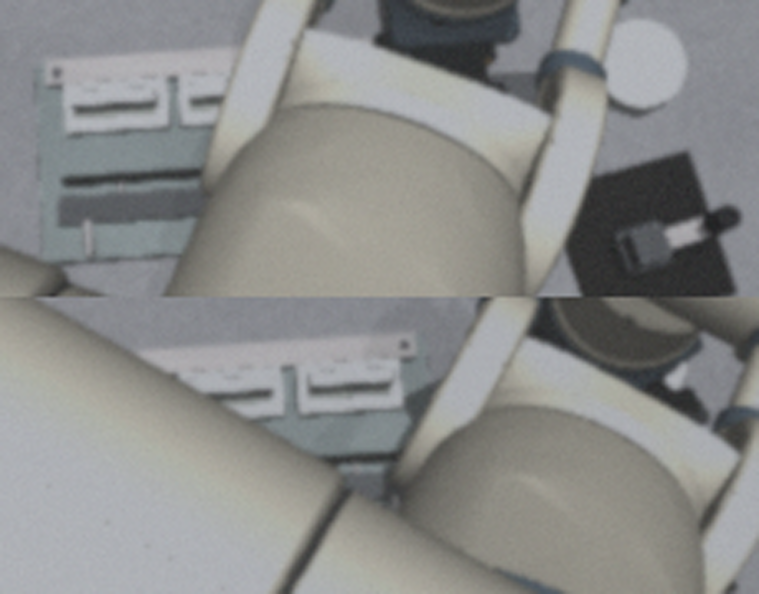

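```bash
python3 - <<'E'
from h import *
im,p=shot("scene","pics/s3.png")
cv2.imwrite("pics/s3c.png",cv2.resize(im[190:280,120:370],None,fx=3.2,fy=3.2,interpolation=cv2.INTER_CUBIC))
E
```

```text
(no output)
```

View pics/s3c.png

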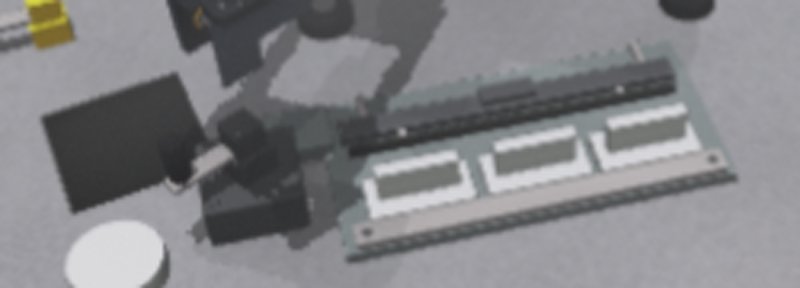

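```bash
cat >> h.py <<'E'
def hp(th,r=.0603):return S+r*np.array([np.cos(np.radians(th)),np.sin(np.radians(th))])
def wind(th0,th1,step=20,z=.084):
    n=int(np.ceil(abs(th1-th0)/step));mx=0;wmin=99;wmax=0
    for th in np.linspace(th0,th1,n+1)[1:]:
        ctrl.move_l([*hp(th),z],.09)
        f=np.linalg.norm(ctrl.current_contact_force());w=ctrl.current_grip_width()*91
        mx=max(mx,f);wmin=min(w,wmin);wmax=max(w,wmax)
        if f>25 or w>23 or w<17:st("STOP th=%.1f"%th);return th
    st("th=%.1f maxF %.1f w %.1f-%.1f"%(th1,mx,wmin,wmax));return th1
E
python3 - <<'E'
from h import *
t0=-58.4
go(*hp(t0),.15,31.6);ctrl.move_l([*hp(t0),.084],.12);ctrl.command_gripper(0);st("handle")
wind(t0,t0-90);wind(t0-90,t0-360)
E
```

```text
handle t49.6 w19.3mm F [-0.0938 -0.9108  2.3106] p [ 0.6095 -0.3294  0.0843]
th=-148.4 maxF 9.5 w 19.0-19.6 t51.4 w19.2mm F [-3.5084  1.0252  6.4828] p [ 0.5263 -0.309   0.0842]
th=-418.4 maxF 10.2 w 19.1-19.8 t56.7 w19.5mm F [ 4.4748 -7.816   4.888 ] p [ 0.6097 -0.3303  0.0844]
```

```bash
python3 - <<'E'
from h import *
t0=-58.4
th=t0-360
for k in (720,1080,1224):
    e=wind(th,t0-k)
    if e!=t0-k:break
    th=e
im,p=shot("scene","pics/s4.png")
cv2.imwrite("pics/s4c.png",cv2.resize(im[190:280,120:370],None,fx=3.2,fy=3.2,interpolation=cv2.INTER_CUBIC))
E
```

```text
th=-778.4 maxF 10.4 w 18.9-20.1 t63.6 w19.5mm F [ 2.7351 -7.6021  6.0954] p [ 0.6097 -0.3304  0.0844]
th=-1138.4 maxF 11.5 w 19.0-19.8 t70.5 w19.1mm F [ 3.4631 -7.8367  6.0292] p [ 0.6095 -0.3304  0.0844]
th=-1282.4 maxF 11.8 w 19.0-19.6 t73.4 w19.5mm F [ 7.3152 -2.471   0.3164] p [ 0.523  -0.2551  0.084 ]
```

View pics/s4c.png

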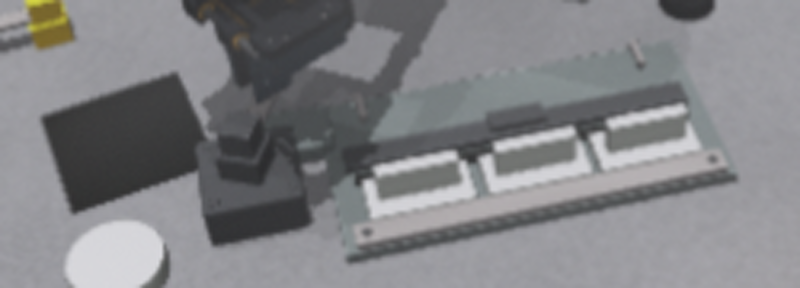

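```bash
python3 - <<'E'
from h import *
import pickle
t0=-58.4
wind(t0-1224,t0-1455)
ctrl.command_gripper(.45);P=ctrl.current_tool_pos();ctrl.move_l([P[0],P[1],.18],.25)
X=fw(-.05,-.13);go(*X,.18,3.15);ctrl.sleep(.2)
im,p=shot("wrist","pics/w5.png");pickle.dump(p,open("w5.pkl","wb"));st()
cv2.imwrite("pics/w5c.png",cv2.resize(im[0:250,170:370],None,fx=3.9,fy=2.35,interpolation=cv2.INTER_NEAREST))
E
```

```text
th=-1513.4 maxF 10.5 w 19.1-19.6 t77.9 w19.5mm F [ 1.6834 -6.9877  6.6079] p [ 0.5948 -0.3369  0.0843]
 t80.0 w40.9mm F [-0.0118 -0.3433 -0.0986] p [ 0.5875 -0.1731  0.1797]
```

View pics/w5c.png

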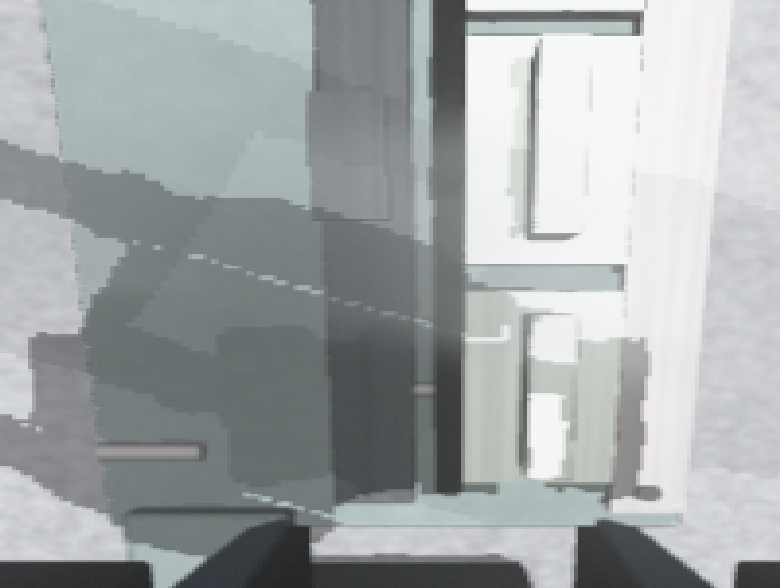

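```bash
python3 - <<'E'
from h import *
import pickle
for n in("w1","w2","w5"):
    p=pickle.load(open(n+".pkl","rb"));im=cv2.imread(f"pics/{n}.png")
    for yf in(-.145,-.125,-.1,-.05):
        xs=np.arange(-.14,-.03,.0005)
        px=proj([[*fw(x,yf),.021] for x in xs],p).astype(np.float32)
        if px[:,1].max()>250 or px.min()<0:continue
        v=cv2.remap(cv2.cvtColor(im,cv2.COLOR_BGR2GRAY),px[:,0].reshape(1,-1),px[:,1].reshape(1,-1),cv2.INTER_LINEAR)[0].astype(float)
        d=np.gradient(cv2.GaussianBlur(v.reshape(1,-1),(5,1),0)[0])
        k=[i for i in range(1,len(d)-1) if abs(d[i])>4 and abs(d[i])>=abs(d[i-1]) and abs(d[i])>abs(d[i+1])]
        print(n,yf,[(round(xs[i]*1e3,1),int(d[i])) for i in k])
E
```

```text
w1 -0.05 [(np.float64(-133.5), -8), (np.float64(-124.0), -7), (np.float64(-98.5), 8), (np.float64(-91.0), -11), (np.float64(-82.5), 19)]
w2 -0.145 [(np.float64(-124.0), -6), (np.float64(-98.5), 9), (np.float64(-90.5), -12), (np.float64(-82.0), 10), (np.float64(-73.0), 11), (np.float64(-57.5), -8), (np.float64(-40.5), -5), (np.float64(-34.5), 9)]
w2 -0.125 [(np.float64(-98.5), 7), (np.float64(-91.0), -8), (np.float64(-82.0), 8), (np.float64(-46.0), 15), (np.float64(-31.0), -9)]
w2 -0.1 [(np.float64(-124.0), -8), (np.float64(-99.5), 8), (np.float64(-91.0), -11), (np.float64(-82.0), 10), (np.float64(-46.0), 15), (np.float64(-31.0), -12)]
w2 -0.05 [(np.float64(-124.0), -4), (np.float64(-98.0), 5), (np.float64(-91.0), -6), (np.float64(-82.0), 6), (np.float64(-31.0), 5)]
w5 -0.145 [(np.float64(-83.5), -7), (np.float64(-60.0), 15), (np.float64(-58.0), -8), (np.float64(-54.0), -10), (np.float64(-46.5), 14), (np.float64(-36.0), 10)]
w5 -0.125 [(np.float64(-120.0), 4), (np.float64(-84.5), -6), (np.float64(-59.5), 7), (np.float64(-54.0), -10), (np.float64(-46.5), 26), (np.float64(-31.0), -10)]
w5 -0.1 [(np.float64(-84.0), -6), (np.float64(-60.0), 9), (np.float64(-54.0), -12), (np.float64(-46.5), 25), (np.float64(-31.0), -8)]
w5 -0.05 [(np.float64(-97.5), 7), (np.float64(-94.5), -9), (np.float64(-84.5), -4), (np.float64(-59.5), 4), (np.float64(-54.5), -5), (np.float64(-44.5), 10)]
```

```bash
python3 - <<'E'
from h import *
t=-58.4-1455
go(*hp(t),.15,31.6);ctrl.move_l([*hp(t),.084],.12);ctrl.command_gripper(0);st("handle")
wind(t,t-15,8)
ctrl.command_gripper(.45);P=ctrl.current_tool_pos();ctrl.move_l([P[0],P[1],.18],.25)
# view of crank on shaft, camera side as in earlier views
go(S[0]+.005,S[1]-.10,.097+.10,3.15);ctrl.sleep(.2)
im,p=shot("wrist","pics/v6.png");st()
print(proj([[*S,.097]],p))
cv2.imwrite("pics/v6c.png",cv2.resize(im[40:190,220:360],None,fx=4,fy=4,interpolation=cv2.INTER_CUBIC))
E
```

```text
handle t81.9 w19.3mm F [-0.0157 -0.8895  3.7172] p [ 0.5952 -0.3358  0.0844]
th=-1528.4 maxF 6.7 w 19.0-19.1 t82.4 w19.0mm F [ 0.1221 -2.5652  6.202 ] p [ 0.5793 -0.3384  0.0843]
 t84.2 w40.8mm F [ 0.1623 -1.1283 -0.4209] p [ 0.5826 -0.3772  0.1967]
[[286.0525  94.9694]]
```

View pics/v6c.png

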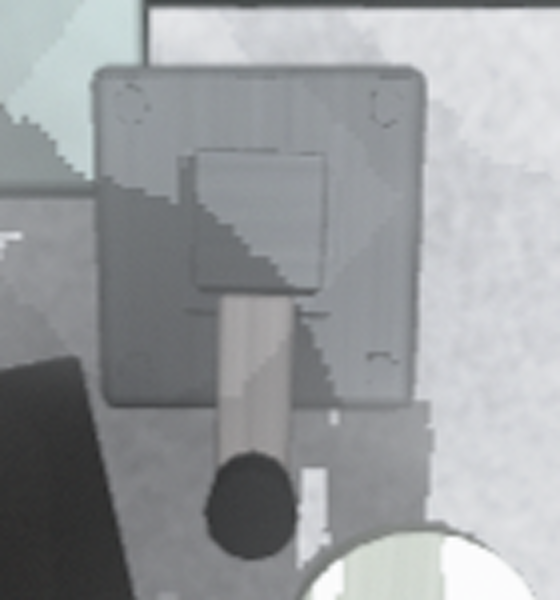

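```bash
python3 - <<'E'
from h import *
ctrl.command_gripper(.5)
go(*S,.15,1.6);ctrl.move_l([*S,.079],.12);ctrl.command_gripper(0);st("boss")
z=ctrl.current_tool_pos()[2]
ctrl.move_l([*S,.135],.1);st("lift");print(ctrl.current_wrist_torque())
go(*C,.12,17.4);st("over mat")
ctrl.move_l([*C,.05],.12);ctrl.sleep(.2)
c=ctrl.move_l([*C,.034],.02,contact_N=6);st("down %s"%c)
ctrl.command_gripper(.5);P=ctrl.current_tool_pos();ctrl.move_l([P[0],P[1],.15],.2)
ctrl.movej([65.46,28.281,77.091,0,74.628,-5.472]);ctrl.sleep(.3)
a,_=shot("top","pics/t9.png");b,_=shot("scene","pics/s9.png");st()
t=cv2.resize(a[115:300,90:440],(800,423),interpolation=cv2.INTER_CUBIC);cv2.imwrite("pics/t9c.png",t)
E
```

```text
boss t86.2 w27.7mm F [-1.007  -0.4096  6.5422] p [ 0.5779 -0.278   0.0797]
lift t86.9 w27.6mm F [-0.7071  0.6621 -3.7797] p [ 0.5773 -0.2775  0.1343]
[-0.0647  0.0825  0.0387]
over mat t87.6 w28.0mm F [ 1.2159  0.662  -3.8217] p [ 0.4699 -0.3822  0.1193]
down True t89.1 w27.2mm F [-1.871  -0.2153  3.8966] p [ 0.4704 -0.3821  0.0385]
 t94.2 w45.1mm F [ 0.1907 -0.347   0.067 ] p [0.2043 0.5907 0.2139]
```

View pics/t9c.png

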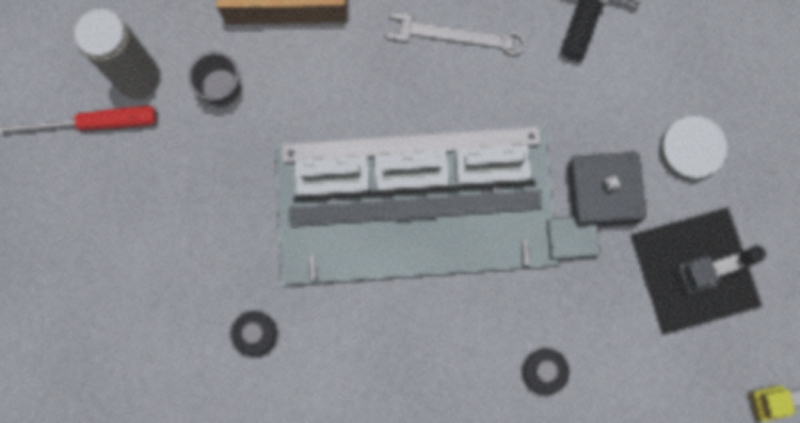

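```bash
python3 -c "
from h import *
a,b=cv2.imread('pics/t0.png'),cv2.imread('pics/t9.png')
d=(cv2.absdiff(a,b).max(2)>60);p=ctrl.camera_params('top');p['T']=p['pose']
for q in blobs(d,p,.01,25,5000):print(np.array(q[:6]),q[6])
ctrl.sign_off();st()"
```

```text
[  0.5404   0.0411 121.4952   4.7708 -87.0439  30.    ] [241.5   213.407]
[  0.5498  -0.1314 122.2944   4.9156 -86.7718  29.    ] [302.5    209.1591]
[  0.5823  -0.0431 296.4824  10.5903 -86.8906 131.    ] [271.     198.3429]
[  0.6287  -0.0378  86.2745   6.0986 -86.7104  30.5   ] [269.2459 182.6066]
the job is handed in; nothing more can be done
the job is handed in; nothing more can be done
```

I did the whole job in order and handed it in at about 94 s of the 208 s allowed. I laid all three T-rails rib up against the fence, wound the crank clockwise by its handle, then took it off and stood it back on its mat.

**Rails:** All three stopped at the same place against the fence (about 22.8 mm by my estimate, 22 mm nominal). They sit at y = −100, 0 and +100 mm, well within the fence's length. The last top picture still showed them flush and clamped.

**Clamping:** I wound 1455° (about four turns), measured the jaw and pad by wrist camera, then added 15°.
- **Before the last 15°:** my two pad readings, from the jaw's back and front edges, disagreed at about 4.3 mm and 3.4 mm. A third figure, from the narrowing gap between jaw and pad, gave only about 2 mm. I set it aside because shadows and viewing angle distorted those edges.
- **After the last 15°:** I did not measure the pad again. I put it at about 4 mm, perhaps 3.9 to 4.7, from the crank angle and the earlier readings.

**Crank and bench:** The last top picture showed the crank standing on its mat at its original spot. Comparing it with the first top picture, the only changes big enough to register were in the clamp area, so nothing else on the bench visibly moved. No rail was knocked and the grip never slackened that I saw.

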